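# Set the switch bank of the kitchen socket unit

### The job

Set the three side-by-side toggle switches of the white socket unit on the worktop: green on, yellow on, red off. A switch is on when its lever leans all the way towards the row of sockets, and off when it leans all the way away from them.

Things in the scene. Friction and masses are not known exactly. Their poses are not given: they have to be found in the camera images.
- socket_unit: White socket unit right of the hob, fixed, top flat and 45 mm above the worktop. Origin: on its underside, under the middle lever. z up, x from the lever row to the row of flush round sockets (at x = 55 mm), y along the rows. Housing x -45 to 85 mm, y -75 to 75 mm. Levers at x = 0, y = -47, 0, 47 mm, colours in any order; nothing else stands above the top.
- green_tip (a point): Tip of the green toggle lever, 38 mm from its hinge at the unit's top face. Grip 10 mm thick, 14 mm wide along the row, 24 mm long, on a steel stem. It leans 26 degrees: tip 34 mm above the top face and 16.5 mm to the unit's +x (to the sockets: on) or -x (off). A stiff hinge (about 1 N at the tip) holds it wherever it is left: push it to its stop. It starts off.
- yellow_tip (a point): Tip of the yellow toggle lever, 38 mm from its hinge at the unit's top face. Grip 10 mm thick, 14 mm wide along the row, 24 mm long, on a steel stem. It leans 26 degrees: tip 34 mm above the top face and 16.5 mm to the unit's +x (to the sockets: on) or -x (off). A stiff hinge (about 1 N at the tip) holds it wherever it is left: push it to its stop. It starts on.
- red_tip (a point): Tip of the red toggle lever, 38 mm from its hinge at the unit's top face. Grip 10 mm thick, 14 mm wide along the row, 24 mm long, on a steel stem. It leans 26 degrees: tip 34 mm above the top face and 16.5 mm to the unit's +x (to the sockets: on) or -x (off). A stiff hinge (about 1 N at the tip) holds it wherever it is left: push it to its stop. It starts on.

How it is judged:
At the end, for the whole second after the job is handed in: The green and yellow levers lean towards the sockets (tips more than 10 mm to the socket side of the unit's lever row) and the red lever leans away from them (tip more than 10 mm to the other side) (x of each of green_tip, yellow_tip in the frame of socket_unit above 0.01 m and x of red_tip in the frame of socket_unit below -0.01 m); the robot touches nothing.
It also fails if it takes over 27 s, if anything falls off the work surface, if the arm or the gripper's body presses on something with over 40 N, if the wrist force passes 120 N, or if a joint passes its speed limit or range.

### The arm

A 6-joint arm with a two-finger parallel gripper is mounted at the origin on a cart in front of the work surface, level with it; the furniture and walls round the work are solid. World frame = base frame: x ahead of the robot, y to its left, z up, the work surface at z = 0. Lengths are in m, angles in rad, forces in N, time in s.
With the tool pointing down it reaches from about 0.275 to 0.875 m from the base axis. Payload 12.5 kg.
Tool frame: the origin (TCP) lies at the very end of the fingers, on their centre line; the grasp point (between the pads) lies r.grip_depth behind it (r.grip_depth is the distance from the TCP to the grasp point, in m); z points along the fingers, y is the line along which they close (so a half turn about z gives the same grasp; the last joint's range is limited). The gripper opens to 85 mm and grips with 20 to 120 N. Pads are 22 mm wide; open, the fingers measure 114 mm over their backs; the gripper's body (76 mm by 85 mm) begins 54 mm behind the grasp point. The pads swing forward as they close: fully open they stand 13 mm farther back than shut.
Start: joints at [1.242, 0.351, 1.652, -0, 1.139, -0.085], TCP at [0.133, 0.534, 0.231] pointing down, gripper open.
Joint ranges: [-2.75, 2.75], [-0.79, 2.1], [0.01, 2.65], [-1.57, 4.71], [0.07, 3.14], [-2.87, 2.87]. Speed limits (rad/s): [2.22, 2.22, 2.79, 3.14, 3.14, 3.14].

### API

Orientations are given as [roll, pitch, yaw] about the fixed x, y, z axes, in that order (R = Rz(yaw) Ry(pitch) Rx(roll)).
In Python, from bench import status, optics, job, r gives the robot as it stands. The module is installed in compiled form; this text tells all that it offers.
- The arm moves only by the tool step_arm, never from a script. Its arguments are lists of equal length, an entry for each row: "offset": the shift along the tool's x, y, z normalised to -1 to 1, where 1 is 400 mm, a list of three; "dr": the turn, a rotation vector about the tool's x, y, z normalised to -1 to 1, where 1 is 90 degrees, a list of three. In form: {"offset": [[dx, dy, dz], ...], "dr": [[rx, ry, rz], ...]}. A call has 1 to 8 rows; each row shifts and turns the commanded pose from where the row before left it, along the tool's axes as they then stand; what a row does not reach is not made up. A row lasts 1/10 s, in which the tool goes at most 50 mm and 8.59 degrees, less where a joint would pass 70% of its speed; a pose out of reach is approached as far as the arm can. A call with a number of a shift or a turn outside -1 to 1 is refused whole. A call with a gripper value outside its range is refused whole. "grip" is the closure, from 0 (fully open) to 1 (shut), set as the call begins (left out, the last holds). The fingers move at their own pace and stop on an object; "force" is the grip in N (left out, the last holds). Time passes only in rows, so rows that do not move let the fingers close. It gives the time, the measured TCP pose, the force, the opening and the grip force at its end, in the units of the state.
- status.get_obs(): the state, without advancing time (a new reading comes with each control period).
- optics.capture(name): name is "scene" or "top" or "wrist"; returns a dict with "frame" (384x512x3 uint8, blue, green, red), "z_map" (384x512 float32, m along the optical axis (not along the pixel's ray), 0 where there is no reading), "camera_matrix" (3x3 intrinsics, pixels), "D" ([k1, k2, p1, p2, k3] as OpenCV has them; the pictures are not rectified), "extrinsics" (4x4, takes a point from camera to world coordinates). Camera axes: x right, y down, z forward; pixel columns grow to the right and rows downward; lengths in m; the calibration is good to about 2 mm. A picture is of the moment at which its call begins.
- job.close_job(): hands the job in; it is judged then, once.
The state is a dict: "time": time; "qpos": joint angles; "qd": joint speeds; "joint_efforts": joint torques, N m; "position": TCP position; "tcp_rot": TCP orientation; "ft_force": force on the tool from outside, world axes, zero at the start; "ft_torque": the same for the moment, N m; "grip_width": opening from 0.0 (shut) to 1.0 (fully open); "grasp_force": force on a finger pad.
Only numpy, scipy, OpenCV 4.12 (cv2) and the standard library are available. Lean on these libraries where they do the work, as an engineer would, in place of code of your own. Each camera call takes 0.05 s, during which the arm holds its last target. There are 200 camera calls.

## Working session

There is one attempt and no reset: what is moved stays moved. The work goes in short steps, Python scripts to look and compute and a tool call to move; the robot and the scene stay as the last step left them, time stands still between calls to the robot, and variables do not carry over. Pictures are saved under pics/ and viewed, at most 10 in all, crops included, and the job is handed in when it is done.

Besides the shell and the picture viewer there is one more tool, called by a JSON object that holds its "name" and its "arguments", one argument or row to a line. step_arm: Moves the arm, as the interface text tells. Scaled input: -1 to 1 covers 400 mm each way for a shift and 90 degrees each way for a turn. Its arguments: {"type":"object","properties":{"offset":{"type":"array"},"dr":{"type":"array"},"grip":{"type":"number"},"force":{"type":"number"}},"required":["offset","dr"]}

```bash
mkdir -p pics
python3 - <<'E'
from bench import status, optics, r
import cv2,numpy as np
o=status.get_obs();print({k:np.round(o[k],3) for k in('time','position','tcp_rot','qpos','grip_width')},r.grip_depth)
ims=[]
for n in("scene","top"):
    c=optics.capture(n);cv2.imwrite(f"pics/{n}0.png",c["frame"]);np.savez(n,**c)
    print(n,np.round(c["extrinsics"],3).tolist(),c["frame"].shape)
E
```

```text
{'time': np.float64(0.0), 'position': array([0.133, 0.533, 0.231]), 'tcp_rot': array([-3.14 , -0.   ,  2.898]), 'qpos': array([ 1.242,  0.351,  1.652, -0.   ,  1.139, -0.085]), 'grip_width': np.float64(1.002)} 0.0187
scene [[-0.637, -0.477, 0.605, -0.068], [-0.771, 0.411, -0.487, 0.048], [-0.017, -0.777, -0.63, 0.633], [0.0, 0.0, 0.0, 1.0]] (384, 512, 3)
top [[-0.012, -0.98, 0.2, 0.307], [-1.0, 0.013, 0.0, -0.348], [-0.003, -0.2, -0.98, 0.914], [0.0, 0.0, 0.0, 1.0]] (384, 512, 3)
```

View pics/top0.png

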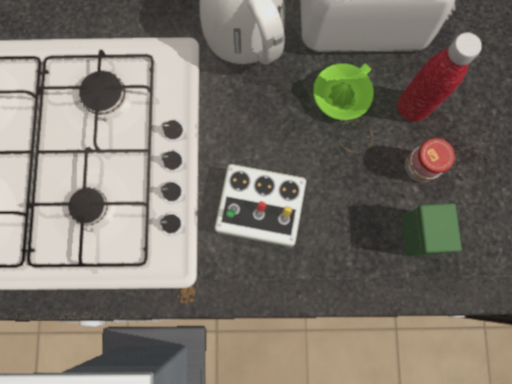

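View pics/scene0.png

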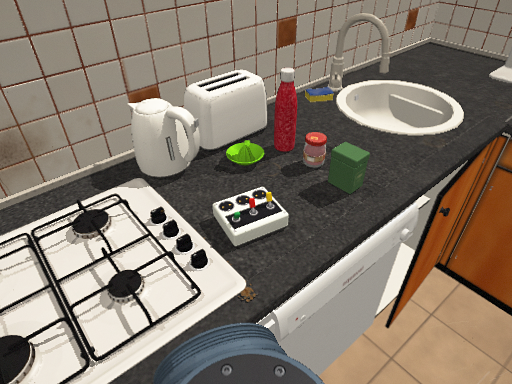

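Top view: the unit sits at px (218–306, 165–245), with the sockets on the far side. From left to right the levers are green (231,212), red (262,208) and yellow (287,212). So green is at +y, red in the middle and yellow at -y. Next I'll measure the unit's pose.

```bash
cat > h.py <<'E'
import numpy as np,cv2
def load(n): return np.load(n+'.npz')
def cloud(c):
    h,w=c['z_map'].shape
    u,v=np.meshgrid(np.arange(w),np.arange(h))
    p=cv2.undistortPoints(np.stack([u,v],-1).reshape(-1,1,2).astype(np.float64),c['camera_matrix'],c['D']).reshape(h,w,2)
    z=c['z_map'][...,None]; P=np.concatenate([p*z,z],-1)
    E=c['extrinsics']; return P@E[:3,:3].T+E[:3,3]
E
python3 - <<'E'
from h import *
for n,(r0,r1,c0,c1) in {'top':(155,255,208,316),'scene':(180,250,205,295)}.items():
    c=load(n);W=cloud(c);S=W[r0:r1,c0:c1];F=cv2.cvtColor(c['frame'],cv2.COLOR_BGR2HSV)[r0:r1,c0:c1]
    ok=(c['z_map'][r0:r1,c0:c1]>0)
    m=((S[...,2]>.036)&(S[...,2]<.054)&ok).astype(np.uint8)
    P=S[m>0][:,:2].astype(np.float32)
    print(n,m.sum(),'ztop',np.median(S[m>0][:,2]),'table',np.median(S[ok&(S[...,2]<.02)][:,2]))
    rc=cv2.minAreaRect(P*1000);print(rc)
    for k,lo,hi in(('g',40,85),('y',18,32),('r',0,8)):
        q=(F[...,0]>=lo)&(F[...,0]<=hi)&(F[...,1]>110)&(F[...,2]>60)&ok&(S[...,2]>.05)
        if k=='r': q|=(F[...,0]>172)&(F[...,1]>110)&(F[...,2]>60)&ok&(S[...,2]>.05)
        print(k,q.sum(),np.round(S[q].mean(0),4) if q.any() else '',np.round(S[q].max(0),3) if q.any() else '')
E
```

```text
top 5271 ztop 0.04458718767762415 table -0.0051129688875652946
((456.543701171875, -364.44219970703125), (150.06752014160156, 130.76504516601562), 78.17326354980469)
g 34 [ 0.4338 -0.3109  0.0777] [ 0.439 -0.305  0.082]
y 62 [ 0.4367 -0.4111  0.0742] [ 0.444 -0.405  0.083]
r 65 [ 0.4463 -0.3654  0.0743] [ 0.454 -0.359  0.083]
scene 2103 ztop 0.046524888536593534 table -0.002971648792584658
((454.0340270996094, -366.16497802734375), (149.50770568847656, 131.2560577392578), 78.51860809326172)
g 33 [ 0.4301 -0.3102  0.0742] [ 0.437 -0.305  0.082]
y 51 [ 0.4332 -0.4114  0.0725] [ 0.441 -0.405  0.082]
r 53 [ 0.443  -0.3656  0.0724] [ 0.452 -0.359  0.082]
```

{"name": "step_arm", "arguments": {
  "offset": [
    [-0.096,-0.067,0],
    [-0.096,-0.067,0],
    [-0.096,-0.067,0],
    [-0.096,-0.067,0],
    [-0.096,-0.067,0],
    [-0.096,-0.067,0],
    [-0.096,-0.067,0],
    [-0.096,-0.067,0]
  ],
  "dr": [
    [0,0,0],
    [0,0,0],
    [0,0,0],
    [0,0,0],
    [0,0,0],
    [0,0,0],
    [0,0,0],
    [0,0,0]
  ],
  "grip": 1
}}

```text
time: 0.9
position: [0.3799, 0.2498, 0.2313]
tcp_rot: [-3.142, -0.0, 2.898]
ft_force: [0.6, 1.3, -0.7]
grip_width: -0.003
grasp_force: 0.0
```

{"name": "step_arm", "arguments": {
  "offset": [
    [-0.032,-0.111,0],
    [-0.032,-0.111,0],
    [-0.032,-0.111,0],
    [-0.032,-0.111,0],
    [-0.032,-0.111,0],
    [-0.032,-0.111,0]
  ],
  "dr": [
    [0,0,0],
    [0,0,0],
    [0,0,0],
    [0,0,0],
    [0,0,0],
    [0,0,0]
  ]
}}

```text
time: 1.5
position: [0.3889, -0.0273, 0.2313]
tcp_rot: [3.142, 0.0, 2.898]
ft_force: [0.6, 0.6, -0.5]
grip_width: -0.001
grasp_force: 0.0
```

{"name": "step_arm", "arguments": {
  "offset": [
    [-0.032,-0.111,0],
    [-0.032,-0.111,0],
    [-0.032,-0.111,0],
    [-0.032,-0.111,0],
    [-0.032,-0.111,0],
    [-0.032,-0.111,0]
  ],
  "dr": [
    [0,0,0],
    [0,0,0],
    [0,0,0],
    [0,0,0],
    [0,0,0],
    [0,0,0]
  ]
}}

```text
time: 2.1
position: [0.3991, -0.3046, 0.2311]
tcp_rot: [3.141, -0.0, 2.897]
ft_force: [1.3, 0.6, 0.6]
grip_width: 0.003
grasp_force: 0.0
```

{"name": "step_arm", "arguments": {
  "offset": [
    [0,0,0],
    [0,0,0],
    [0,0,0],
    [0,0,0],
    [0,0,0],
    [0,0,0]
  ],
  "dr": [
    [0,0,0.09],
    [0,0,0.09],
    [0,0,0.09],
    [0,0,0.09],
    [0,0,0.09],
    [0,0,0.09]
  ]
}}

```text
time: 2.7
position: [0.3994, -0.3025, 0.231]
tcp_rot: [-3.141, -0.001, 2.044]
ft_force: [-0.2, 0.3, -0.0]
grip_width: -0.001
grasp_force: 0.0
```

{"name": "step_arm", "arguments": {
  "offset": [
    [0,0,0],
    [0,0,0],
    [0,0,0],
    [0,0,0],
    [0,0,0],
    [0,0,0]
  ],
  "dr": [
    [0,0,0.09],
    [0,0,0.09],
    [0,0,0.09],
    [0,0,0.09],
    [0,0,0.074],
    [0,0,0]
  ]
}}

```text
time: 3.3
position: [0.3994, -0.3025, 0.2311]
tcp_rot: [-3.141, -0.0, 1.366]
ft_force: [-0.3, -1.0, -0.0]
grip_width: -0.002
grasp_force: 0.0
```

{"name": "step_arm", "arguments": {
  "offset": [
    [-0.008,-0.012,0.1],
    [0,0,0.1],
    [0,0,0.1],
    [0,0,0.1],
    [0,0,0.013],
    [0,0,0]
  ],
  "dr": [
    [0,0,0],
    [0,0,0],
    [0,0,0],
    [0,0,0],
    [0,0,0],
    [0,0,0]
  ]
}}

```text
time: 3.9
position: [0.394, -0.3046, 0.066]
tcp_rot: [-3.14, -0.001, 1.37]
ft_force: [0.5, 0.6, 0.5]
grip_width: 0.003
grasp_force: 0.0
```

Run:
```python
from bench import optics
import cv2,numpy as np
a=optics.capture("scene")["frame"][170:260,190:310];b=optics.capture("wrist")["frame"]
cv2.imwrite("pics/s1.png",np.hstack([cv2.resize(a,(400,300)),cv2.resize(b,(400,300))]))
```

```text
(no output)
```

View pics/s1.png

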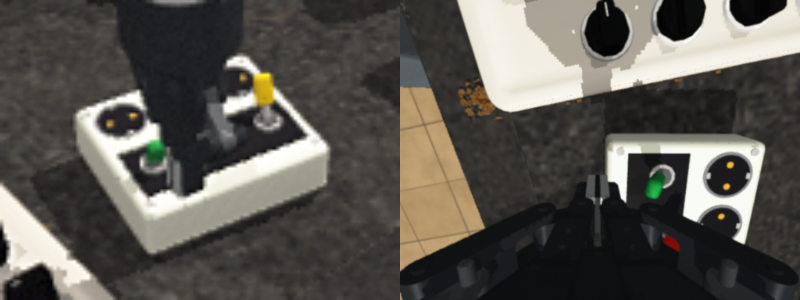

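In the wrist view (right half) the closed fingers are at (597,190). They sit behind the green lever at (655,187) and in line with it. The sockets are on the right, so I'll push in tool +y.

{"name": "step_arm", "arguments": {
  "offset": [
    [0,0.025,0],
    [0,0.025,0],
    [0,0.025,0],
    [0,0.025,0],
    [0,0.008,0],
    [0,0,0]
  ],
  "dr": [
    [0,0,0],
    [0,0,0],
    [0,0,0],
    [0,0,0],
    [0,0,0],
    [0,0,0]
  ]
}}

```text
time: 4.6
position: [0.4371, -0.3135, 0.066]
tcp_rot: [3.141, 0.0, 1.368]
ft_force: [0.1, 0.4, 0.4]
grip_width: -0.001
grasp_force: 0.0
```

Run:
```python
from bench import optics
import cv2,numpy as np
a=optics.capture("scene")["frame"][170:260,190:310];b=optics.capture("wrist")["frame"]
cv2.imwrite("pics/s2.png",np.hstack([cv2.resize(a,(400,300)),cv2.resize(b,(400,300))]))
```

```text
(no output)
```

View pics/s2.png

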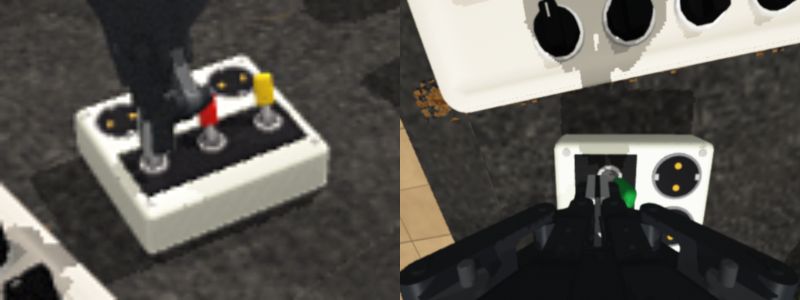

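The green lever, at (625,190) in the wrist view, now leans towards the sockets. I'll keep nudging until the stop shows up as force.

{"name": "step_arm", "arguments": {
  "offset": [
    [0,0.008,0],
    [0,0,0]
  ],
  "dr": [
    [0,0,0],
    [0,0,0]
  ]
}}

```text
time: 4.9
position: [0.4397, -0.3141, 0.066]
tcp_rot: [-3.141, -0.0, 1.368]
ft_force: [-0.5, 0.3, -0.1]
grip_width: 0.003
grasp_force: 0.2
```

{"name": "step_arm", "arguments": {
  "offset": [
    [0,0.006,0],
    [0,0,0]
  ],
  "dr": [
    [0,0,0],
    [0,0,0]
  ]
}}

```text
time: 5.1
position: [0.4415, -0.3144, 0.0659]
tcp_rot: [-3.14, -0.0, 1.368]
ft_force: [-4.5, 0.3, 1.3]
grip_width: 0.0
grasp_force: 1.8
```

{"name": "step_arm", "arguments": {
  "offset": [
    [0,0.004,0],
    [0,0,0]
  ],
  "dr": [
    [0,0,0],
    [0,0,0]
  ]
}}

```text
time: 5.3
position: [0.4421, -0.3144, 0.0657]
tcp_rot: [-3.138, -0.001, 1.368]
ft_force: [-11.3, 0.3, 3.2]
grip_width: 0.0
grasp_force: 5.2
```

The force is climbing, so green is at its stop. I'll back off, lift, and go round to the socket side of red.

{"name": "step_arm", "arguments": {
  "offset": [
    [0,-0.03,0],
    [0,-0.01,-0.07],
    [0,0,-0.09],
    [-0.06,0.05,0],
    [-0.058,0.08,0],
    [0,0.06,0],
    [0,0,0]
  ],
  "dr": [
    [0,0,0],
    [0,0,0],
    [0,0,0],
    [0,0,0],
    [0,0,0],
    [0,0,0],
    [0,0,0]
  ]
}}

```text
time: 6.0
position: [0.4946, -0.3742, 0.1301]
tcp_rot: [3.139, 0.001, 1.368]
ft_force: [-0.9, -0.0, 0.2]
grip_width: 0.001
grasp_force: 0.0
```

Run:
```python
from bench import optics,status
import cv2,numpy as np
p=status.get_obs()['position'];d=p[:2]-[.4354,-.361]
print(p,d@[.979,-.203],d@[.203,.979])
a=optics.capture("scene")["frame"][170:260,190:310];b=optics.capture("wrist")["frame"]
cv2.imwrite("pics/s3.png",np.hstack([cv2.resize(a,(400,300)),cv2.resize(b,(400,300))]))
```

```text
[ 0.49458002 -0.3741701   0.13012254] 0.06061077005190702 -0.0008799803408328158
```

View pics/s3.png

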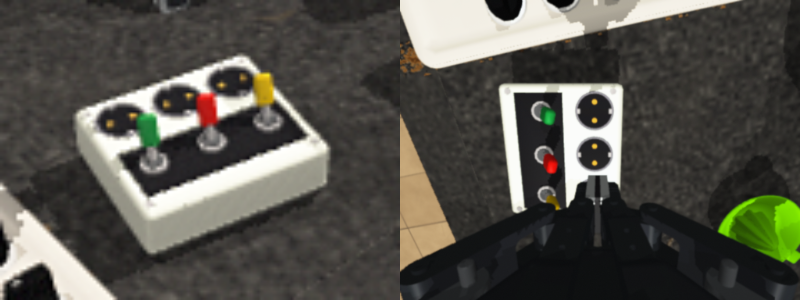

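All three levers now lean towards the sockets (wrist view: green at (547,117), red at (550,163)). The fingers are 60 mm to the socket side of red, at its y. I'll descend and push red away.

{"name": "step_arm", "arguments": {
  "offset": [
    [0,-0.02,0.08],
    [0,0,0.08],
    [0,0,0],
    [0,-0.03,0],
    [0,-0.03,0],
    [0,-0.03,0],
    [0,-0.02,0],
    [0,0,0]
  ],
  "dr": [
    [0,0,0],
    [0,0,0],
    [0,0,0],
    [0,0,0],
    [0,0,0],
    [0,0,0],
    [0,0,0],
    [0,0,0]
  ]
}}

```text
time: 6.9
position: [0.4411, -0.3628, 0.0668]
tcp_rot: [3.142, 0.0, 1.367]
ft_force: [0.6, -0.8, -0.5]
grip_width: -0.001
grasp_force: 0.0
```

{"name": "step_arm", "arguments": {
  "offset": [
    [0,-0.013,0],
    [0,0,0]
  ],
  "dr": [
    [0,0,0],
    [0,0,0]
  ]
}}

```text
time: 7.1
position: [0.439, -0.363, 0.0673]
tcp_rot: [3.135, 0.002, 1.367]
ft_force: [12.0, -1.4, -0.0]
grip_width: 0.001
grasp_force: 4.7
```

{"name": "step_arm", "arguments": {
  "offset": [
    [0,-0.005,0],
    [0,0,0]
  ],
  "dr": [
    [0,0,0],
    [0,0,0]
  ]
}}

```text
time: 7.3
position: [0.4383, -0.3632, 0.0677]
tcp_rot: [3.133, 0.004, 1.367]
ft_force: [16.6, -3.0, -1.5]
grip_width: 0.001
grasp_force: 7.2
```

Red is at its stop (17 N). I'll back off, lift, retreat and check.

{"name": "step_arm", "arguments": {
  "offset": [
    [0,0.04,0],
    [0,0.02,-0.07],
    [0,0,-0.11],
    [0,0,-0.11],
    [0,-0.1,-0.1],
    [0,-0.1,0],
    [0,-0.1,0],
    [0,0,0]
  ],
  "dr": [
    [0,0,0],
    [0,0,0],
    [0,0,0],
    [0,0,0],
    [0,0,0],
    [0,0,0],
    [0,0,0],
    [0,0,0]
  ]
}}

```text
time: 8.1
position: [0.3422, -0.3418, 0.2176]
tcp_rot: [-3.14, -0.001, 1.366]
ft_force: [1.3, -1.6, -0.3]
grip_width: 0.002
grasp_force: 0.0
```

Run:
```python
from bench import optics
from h import cloud
import cv2,numpy as np
c=optics.capture("scene");a=c["frame"][170:260,190:310];b=optics.capture("wrist")["frame"]
cv2.imwrite("pics/s4.png",np.hstack([cv2.resize(a,(400,300)),cv2.resize(b,(400,300))]))
S=cloud(c)[170:260,190:310];F=cv2.cvtColor(a,cv2.COLOR_BGR2HSV)
for k,lo,hi in(('g',40,85),('y',18,32),('r',0,8)):
    q=(F[...,0]>=lo)&(F[...,0]<=hi)&(F[...,1]>110)&(F[...,2]>60)&(S[...,2]>.07)&(S[...,2]<.09)
    d=S[q][:,:2].mean(0)-[.4354,-.361];print(k,q.sum(),d@[.979,-.203],d@[.203,.979])
```

```text
g 34 0.0103325731869524 0.043747126386108975
y 33 0.009790690761165625 -0.05047591302280062
r 24 -0.01668515415822126 0.002077493744366194
```

View pics/s4.png

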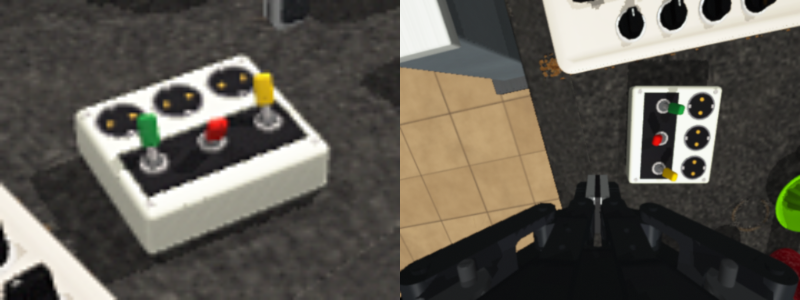

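Green at (677,109) and yellow at (670,174) lean equally towards the sockets. Red at (657,140) leans away, and the arm is clear of everything.

```bash
python3 -c "
from bench import job;print(job.close_job())"
```

```text
the job is handed in; nothing more can be done
None
```

I handed the job in at about 8 s with green on, yellow on (it started on, so I left it) and red off; the last camera check confirmed all three and showed the arm clear, but no verdict was returned.

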